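# Put the red-banded microphone on the air and give its cue

## Task

Put the hand microphone with the red band on the air and cue it: push the red-capped fader on the desktop panel all the way up to its stop, and only then press the key at the lower end of the same strip fully down and let it spring back. Then give the cue: point down at the round head of the red-banded microphone with the fingertips a few centimetres above it, without touching the microphone, hold that for at least two seconds and finish while still pointing. Leave the other faders and keys as they are and disturb nothing else on the desk.

Things in the scene. Friction and masses are not known exactly. Their poses are not given: they have to be found in the camera images.
- panel: desktop fader panel, 210 mm deep (its x, away from the operator) x 192 mm wide, dark with wooden cheeks, standing on the worktop, cannot be shifted; origin at the middle of its underside. Three strips side by side, 56 mm apart along its y, in any order; each has a fader (60 mm travel) and, nearer to the operator, a square key. Its face is level, 40 mm above the worktop; a meter bridge along the far 30 mm of the panel is 58 mm high, the cheeks 44 mm
- fader_red (a joint): how far up the fader with the red cap stands, m: 0 at its lower stop (nearest the operator), 0.060 at its upper stop; it starts between 0 and 0.020 and stays where it is left; about 1 N moves it. It belongs to the microphone with the red band.
- fader_red_top (a point): middle of the top of that red fader cap, 58 mm above the worktop; the cap is 25 mm along the track, 16 mm wide, and reaches from 3 to 18 mm above the panel's face (the face is 40 mm above the worktop). Site x axis = up the track (away from the operator), z up
- key_red (a joint): how far the key of the strip with the red cap is pressed, m: 0 up, 0.004 fully down; a spring of 1 to 4 N brings it back
- key_red_top (a point): middle of the top of that cream-coloured key (18 x 20 mm, a small red mark on it), 50 mm above the worktop when up, at the lower end of the same strip, 70 mm from the fader cap's lower-stop position; pressed straight down. 48 mm is free between key and cap when the fader is at its lower stop
- fader_blue (a joint): how far up the fader with the blue cap stands, m: 0 at its lower stop (nearest the operator), 0.060 at its upper stop; it starts between 0 and 0.020 and stays where it is left; about 1 N moves it. It belongs to the microphone with the blue band; leave it alone.
- fader_blue_top (a point): middle of the top of that blue fader cap, 58 mm above the worktop; the cap is 25 mm along the track, 16 mm wide, and reaches from 3 to 18 mm above the panel's face (the face is 40 mm above the worktop). Site x axis = up the track (away from the operator), z up
- key_blue (a joint): how far the key of the strip with the blue cap is pressed, m: 0 up, 0.004 fully down; a spring of 1 to 4 N brings it back
- key_blue_top (a point): middle of the top of that cream-coloured key (18 x 20 mm, a small blue mark on it), 50 mm above the worktop when up, at the lower end of the same strip, 70 mm from the fader cap's lower-stop position; pressed straight down. 48 mm is free between key and cap when the fader is at its lower stop
- fader_grey (a joint): how far up the fader with the grey cap stands, m: 0 at its lower stop (nearest the operator), 0.060 at its upper stop; it starts between 0 and 0.020 and stays where it is left; about 1 N moves it. It belongs to the disc player; leave it alone.
- fader_grey_top (a point): middle of the top of that grey fader cap, 58 mm above the worktop; the cap is 25 mm along the track, 16 mm wide, and reaches from 3 to 18 mm above the panel's face (the face is 40 mm above the worktop). Site x axis = up the track (away from the operator), z up
- key_grey (a joint): how far the key of the strip with the grey cap is pressed, m: 0 up, 0.004 fully down; a spring of 1 to 4 N brings it back
- key_grey_top (a point): middle of the top of that cream-coloured key (18 x 20 mm, a small grey mark on it), 50 mm above the worktop when up, at the lower end of the same strip, 70 mm from the fader cap's lower-stop position; pressed straight down. 48 mm is free between key and cap when the fader is at its lower stop
- mic_red_head (a point): centre of the round mesh head of the hand microphone with the red band round its barrel; the microphone lies loose on the worktop, 198 mm long, the head a ball 55 mm across (its top 55 mm above the worktop), the barrel, 23 mm thick and wider at the neck, running from the head along this point's +x; the band is 26 mm wide, near the barrel's far end
- mic_red: the same microphone; origin under the middle of its length, on the worktop
- mic_blue_head (a point): centre of the head of the other hand microphone, alike but with a blue band; a bystander
- cassette_1: loose black audio cassette, 64 x 100 x 12 mm, lying flat; origin under its centre; a bystander
- cue_timer: small cream countdown timer, 60 x 70 x 25 mm; origin under its centre; a bystander
- note_pad: yellow sticky note block, 76 x 76 x 14 mm; origin under its centre; a bystander
- coffee_mug: orange mug, 81 mm across without the handle, 101 mm high; origin under its middle; a bystander

How it is judged:
On the way, in this order (a step that is already met when the one before it is completed fails the run):
1. the red fader is pushed up to its stop (value of joint fader_red above 0.055 m), for 0.1 s.
2. the key of the red strip is pressed down (value of joint key_red above 0.003 m and value of joint fader_red above 0.055 m), for 0.05 s.
3. the key is up again and the fingers point at the red-banded microphone's head from just above, for 1.5 s (value of joint key_red below 0.001 m and horizontal distance between the grasp point and mic_red_head below 0.03 m and height (world z) of the grasp point below 0.145 m), for 1.5 s.
At the end, for the whole second after the job is handed in: Red fader within 5 mm of its upper stop, its key up; grasp point still within 30 mm of the red-banded microphone's head seen from above and under 145 mm high; that microphone not shifted 10 mm, other faders not 5 mm, other keys up, the other microphone and loose things not shifted 15 mm (all of step 3 and value of joint fader_red above 0.055 m and distance of mic_red_head from where it was at the start of the episode below 0.01 m and distance of each of fader_blue_top, fader_grey_top from where it was at the start of the episode below 0.005 m and value of joint each of key_blue, key_grey below 0.001 m and distance of each of mic_blue_head, cassette_1, cue_timer, note_pad, coffee_mug from where it was at the start of the episode below 0.015 m); the robot touches nothing.
It fails at once if the red-banded microphone is touched (contact force between any of the fingers, the arm and mic_red above 0.2 N).
It fails at once if the red strip's key is pressed before its fader is up (value of joint key_red above 0.002 m and value of joint fader_red below 0.05 m).
It fails at once if another strip's key is pressed or its fader moved (value of joint any of key_blue, key_grey above 0.002 m or distance of any of fader_blue_top, fader_grey_top from where it was at the start of the episode above 0.005 m).
It fails at once if a bystander is shifted or lifted (distance of any of mic_blue_head, cassette_1, cue_timer, note_pad, coffee_mug from where it was at the start of the episode above 0.015 m).
It also fails if it takes over 46 s, if anything falls off the work surface, if the arm or the gripper's body presses on something with over 40 N, if the wrist force passes 120 N, or if a joint passes its speed limit or range.

## Robot

A 6-joint arm with a two-finger parallel gripper is mounted at the origin on a cart in front of the work surface, level with it; the furniture and walls round the work are solid. World frame = base frame: x ahead of the robot, y to its left, z up, the work surface at z = 0. Lengths are in m, angles in rad, forces in N, time in s.
With the tool pointing down it reaches from about 0.425 to 0.95 m from the base axis. Payload 3.5 kg.
Tool frame: the origin (TCP) lies on the centre line of the jaws, within the pads' length; the fingertips stand 14 mm ahead of it and the grasp point (between the pads) lies 5 mm behind it (ctrl.tip_reach is the distance from the TCP to the fingertips, in m); z points along the fingers, y is the line along which they close (so a half turn about z gives the same grasp; the last joint's range is limited). The gripper opens to 85 mm and grips with 20 to 120 N. Pads are 22 mm wide; open, the fingers measure 114 mm over their backs; the gripper's body (76 mm by 85 mm) begins 54 mm behind the grasp point. The pads swing forward as they close: fully open they stand 13 mm farther back than shut.
Start: joints at [-1.456, 0.286, 1.577, -0, 1.279, -0.15], TCP at [0.177, -0.651, 0.245] pointing down, gripper open.
Joint ranges: [-2.77, 2.77], [-0.9, 2.22], [0.21, 2.48], [-1.53, 4.67], [0.24, 2.81], [-2.84, 2.84]. Speed limits (rad/s): [2.79, 2.79, 3.14, 3.14, 3.14, 3.14].

## Interface

Orientations are given as a unit quaternion [x, y, z, w].
In Python, from plant import get_state, imaging, workorder, ctrl gives the robot as it stands. The module is installed in compiled form; this text tells all that it offers.
- The arm moves only by the shell command python3 -m jog 'ROWS' [FORCE]. ROWS is JSON, a list of rows, each a list of 7 numbers: the closure, from 0 (fully open) to 1 (shut), then the shift along the tool's x, y, z in mm, then the turn, a rotation vector about the tool's x, y, z in rad. In form: [[gripper, tx, ty, tz, ax, ay, az], ...]. A call has 1 to 12 rows; each row is the pose to reach, as a shift and turn from the pose commanded when the call began, along the tool's axes at that moment; what a row does not reach only later rows make up. A row lasts 1/10 s, in which the tool goes at most 50 mm and 8.59 degrees, less where a joint would pass 70% of its speed; a pose out of reach is approached as far as the arm can. A call with a gripper value outside its range is refused whole. The fingers move at their own pace and stop on an object; FORCE is the grip in N (left out, the last holds). Time passes only in rows, so rows that repeat a pose let the fingers close. It gives the time, the measured TCP pose, the force, the opening and the grip force at its end, in the units of the state.
- get_state(): the state, without advancing time (a new reading comes with each control period).
- imaging.read_camera(name): name is "side" or "top"; returns a dict with "image" (420x560x3 uint8, blue, green, red), "fx", "fy", "cx", "cy" (pixels), "k1" (the pictures are not rectified: a ray, as slopes to the right and down, at radius r is drawn at 1 + k1 r^2 times it, then the intrinsics apply), "R" (3x3) and "t" (3): a world point X has camera coordinates R X + t. Camera axes: x right, y down, z forward; pixel columns grow to the right and rows downward; lengths in m; the calibration is good to about 2 mm. A picture is of the moment at which its call begins. There is no depth.
- workorder.sign_off(): hands the job in; it is judged then, once.
The state is a dict: "time": time; "qpos": joint angles; "dq": joint speeds; "joint_efforts": joint torques, N m; "eef_pos": TCP position; "tcp_rot": TCP orientation; "contact_force": force on the tool from outside, world axes, zero at the start; "wrist_torque": the same for the moment, N m; "opening": opening from 0.0 (shut) to 1.0 (fully open); "finger_force": force on a finger pad.
Only numpy, scipy, OpenCV 4.12 (cv2) and the standard library are available. Lean on these libraries where they do the work, as an engineer would, in place of code of your own. Each camera call takes 0.05 s, during which the arm holds its last target. There are 200 camera calls.

## Working session

There is one attempt and no reset: what is moved stays moved. The work goes in short steps, Python scripts to look and compute and a shell command to move; the robot and the scene stay as the last step left them, time stands still between calls to the robot, and variables do not carry over. Pictures are saved under pics/ and viewed, at most 10 in all, crops included, and the job is handed in when it is done.

```bash
mkdir -p pics; cat > h.py <<'E'
import numpy as np, cv2
from plant import get_state, imaging, workorder, ctrl
from scipy.spatial.transform import Rotation as Ro
def cam(n):
    return imaging.read_camera(n)
def ray(c,u,v):
    xd=np.array([(u-c['cx'])/c['fx'],(v-c['cy'])/c['fy']]); x=xd.copy()
    for _ in range(30): x=xd/(1+c['k1']*(x@x))
    R=np.array(c['R']);t=np.array(c['t'])
    return -R.T@t, R.T@np.array([x[0],x[1],1.])
def onz(c,u,v,z):
    o,d=ray(c,u,v); return o+d*(z-o[2])/d[2]
def proj(c,X):
    p=np.array(c['R'])@np.array(X)+np.array(c['t']); s=p[:2]/p[2]; s=s*(1+c['k1']*(s@s))
    return s[0]*c['fx']+c['cx'], s[1]*c['fy']+c['cy']
def totool(P):  # world tip-target TCP position -> tool shift mm
    s=get_state(); r=Ro.from_quat(s['tcp_rot'])
    return r.inv().apply(np.array(P)-s['eef_pos'])*1000
E
python3 - <<'E'
from h import *
for n in('top','side'):
    c=cam(n); cv2.imwrite(f'pics/{n}0.png',c['image']); print(n,c['fx'],c['k1'],-np.array(c['R']).T@c['t'])
s=get_state();print(s['time'],s['eef_pos'],Ro.from_quat(s['tcp_rot']).as_matrix().round(3).tolist(),ctrl.tip_reach)
E
```

```text
top 383.65066816267665 -0.044679600997969166 [ 0.50058505 -0.07438891  1.35037665]
side 500.6855162585403 -0.1600967596642684 [-0.34830439  1.36949162  0.8843323 ]
0.1 [ 0.17663391 -0.65087752  0.2440282 ] [[0.965, 0.262, -0.0], [0.262, -0.965, 0.002], [0.0, -0.002, -1.0]] 0.014
```

View pics/top0.png

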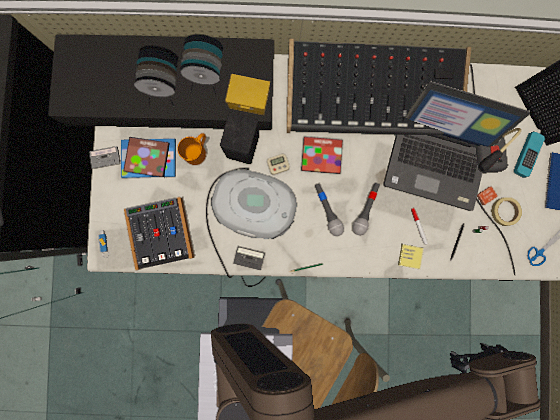

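View pics/side0.png

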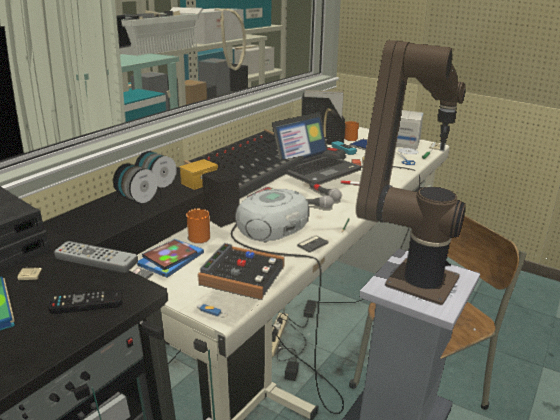

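The top view shows the panel around (158,235) with the red strip in the middle (cap at about (157,232), key at about (161,257)). The red mic's head is near (363,227) and its band near (373,195). I'll enlarge the panel and the mics.

```bash
python3 - <<'E'
from h import *
a=cv2.imread('pics/top0.png')
p=cv2.resize(a[190:280,115:205],None,fx=6,fy=6,interpolation=cv2.INTER_CUBIC)
m=cv2.resize(a[175:245,310:350+40],None,fx=3,fy=3,interpolation=cv2.INTER_CUBIC)
o=np.zeros((540,540+250,3),np.uint8);o[:,:540]=p;o[:210,545:785]=m
cv2.imwrite('pics/crop.png',o)
E
```

```text
(no output)
```

View pics/crop.png

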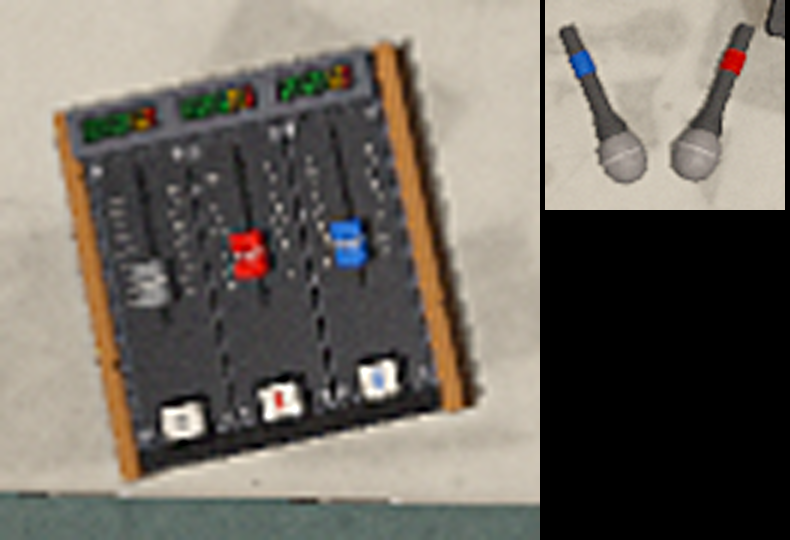

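The crop shows the red cap at crop (248,254), the keys at (183,421), (280,401) and (378,379), and the red mic's head at (697,155). Next I turn these pixels into positions and check both cameras.

```bash
python3 - <<'E'
from h import *
c=cam('top'); f=lambda x,y:(115+(x+.5)/6-.5,190+(y+.5)/6-.5)
for n,x,y,z in[('kg',183,421,.05),('kr',280,401,.05),('kb',378,379,.05),('capr',248,254,.054),('capb',349,243,.054),('capg',148,283,.054),('c_nl',128,472,.044),('c_nr',456,405,.044),('c_fl',60,116,.044),('c_fr',390,46,.044)]:
    print(n,onz(c,*f(x,y),z)[:2].round(4))
o,d=ray(c,310+152.5/3-.5,175+155.5/3-.5); print('head',(o+d*(.0275-o[2])/d[2]).round(4))
b=lambda X:onz(c,310+(X[0]-545+.5)/3-.5,175+(X[1]+.5)/3-.5,.02)[:2].round(4)
print('band',b((733,62)),'blue head',b((622,157)))
# HSV red blob in side image
s=cam('side'); h=cv2.cvtColor(s['image'],cv2.COLOR_BGR2HSV)
m=((h[...,0]<6)|(h[...,0]>174))&(h[...,1]>150)&(h[...,2]>100)
n,_,st,ce=cv2.connectedComponentsWithStats(m.astype(np.uint8))
for i in range(1,n):
    if st[i,4]>5 and 200<ce[i,1]<300: print(st[i],ce[i].round(1),onz(s,*ce[i],.054)[:2].round(4))
E
```

```text
kg [0.4004 0.3454]
kr [0.413  0.2915]
kb [0.4267 0.2371]
capr [0.4947 0.3119]
capb [0.5023 0.2555]
capg [0.477  0.3673]
c_nl [0.3706 0.3771]
c_nr [0.413  0.1941]
c_fl [0.5698 0.4255]
c_fr [0.6146 0.2396]
head [ 0.5315 -0.3842  0.0275]
band [ 0.6415 -0.4275] blue head [ 0.5272 -0.2983]
[237 259   9   7  40] [240.9 262. ] [0.4952 0.3102]
```

```bash
python3 -m jog '[[1,439,-193,0,0,0,0],[1,439,-193,0,0,0,0],[1,439,-193,0,0,0,0],[1,439,-193,0,0,0,0],[1,439,-193,0,0,0,0],[1,439,-193,0,0,0,0],[1,439,-193,0,0,0,0],[1,439,-193,0,0,0,0],[1,439,-193,0,0,0,0],[1,439,-193,0,0,0,0],[1,439,-193,0,0,0,0],[1,439,-193,0,0,0,0]]' 40
python3 -c "
from h import *
print(get_state()['qpos'],totool([.6,.1,.245]))"
```

```text
time: 1.4
eef_pos: [0.5501, -0.3497, 0.2449]
tcp_rot: [0.991, 0.133, -0.0, -0.0]
contact_force: [0.6, -0.1, -0.7]
opening: 0.003
finger_force: 0.0
[-7.21569862e-01  2.36915129e-01  1.63733525e+00 -5.93228448e-04
  1.26806617e+00  5.82963075e-01] [ 1.66603108e+02 -4.20723719e+02 -1.28580151e-01]
```

```bash
python3 -m jog '[[1,167,-421,0,0,0,0],[1,167,-421,0,0,0,0],[1,167,-421,0,0,0,0],[1,167,-421,0,0,0,0],[1,167,-421,0,0,0,0],[1,167,-421,0,0,0,0],[1,167,-421,0,0,0,0],[1,167,-421,0,0,0,0],[1,167,-421,0,0,0,0],[1,167,-421,0,0,0,0],[1,167,-421,0,0,0,0]]'
python3 -c "
from h import *
print(get_state()['qpos'],totool([.457,.302,.15]))"
```

```text
time: 2.5
eef_pos: [0.6007, 0.0995, 0.2452]
tcp_rot: [0.991, 0.132, -0.0, 0.0]
contact_force: [0.1, -0.3, -0.5]
opening: -0.0
finger_force: 0.0
[-2.02809507e-03  1.42952721e-01  1.74535742e+00 -7.76492950e-04
  1.25362361e+00  1.30322957e+00] [ -85.40520543 -233.18209948   95.07324046]
```

```bash
python3 -m jog '[[1,-85,-233,50,0,0,-0.03],[1,-85,-233,50,0,0,-0.03],[1,-85,-233,50,0,0,-0.03],[1,-85,-233,50,0,0,-0.03],[1,-85,-233,50,0,0,-0.03],[1,-85,-233,50,0,0,-0.03],[1,-85,-233,125,0,0,-0.03],[1,-85,-233,125,0,0,-0.03],[1,-85,-233,125,0,0,-0.03],[1,-85,-233,125,0,0,-0.03]]'
python3 - <<'E'
from h import *
s=get_state(); r=Ro.from_quat(s['tcp_rot']);print(r.as_matrix().round(3)[:2].tolist())
ims=[]
for n,w in(('top',(100,180,110,90)),('side',(190,200,110,100))):
    c=cam(n);x,y,W,H=w
    u=np.array([.9725,.2328,0]);k=np.array([.413,.2915,.05])
    a=c['image'].copy()
    ims.append(cv2.resize(a[y:y+H,x:x+W],(396,int(396*H/W)),interpolation=cv2.INTER_CUBIC))
    print(n,'tip',proj(c,s['eef_pos']+r.apply([0,0,.014])),'key',proj(c,k),'cap',proj(c,k+.084*u+[0,0,.008]))
h=max(i.shape[0] for i in ims)
cv2.imwrite('pics/c2.png',np.hstack([cv2.copyMakeBorder(i,0,h-i.shape[0],0,4,0) for i in ims]))
E
```

```text
time: 3.5
eef_pos: [0.4591, 0.3008, 0.1208]
tcp_rot: [0.989, 0.146, 0.0, 0.0]
contact_force: [0.1, 0.1, -0.0]
opening: 0.005
finger_force: 0.0
[[0.958, 0.288, 0.0], [0.288, -0.958, -0.0]]
top tip (np.float64(153.992935615803), np.float64(243.00267938070246)) key (np.float64(161.2418021452189), np.float64(256.42073410054013)) cap (np.float64(155.8089887322315), np.float64(231.91062533814576))
side tip (np.float64(251.68769884913652), np.float64(249.6686198112258)) key (np.float64(265.59051130366964), np.float64(268.64151129706147)) cap (np.float64(240.8236685594461), np.float64(261.1262563942113))
```

View pics/c2.png

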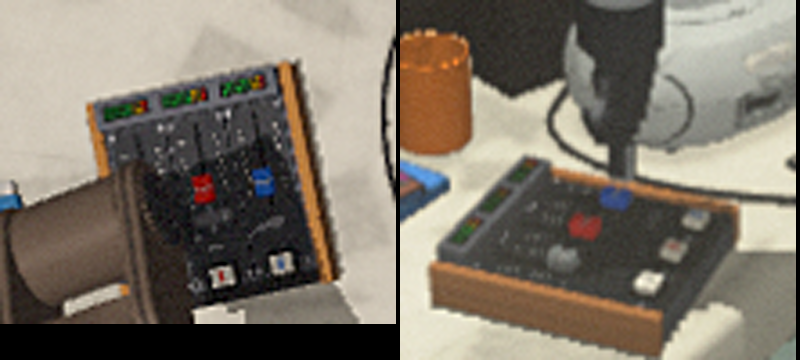

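The side view shows the closed fingertips at crop (622,180), above the gap between the red cap at (585,226) and the key at (673,250). That matches the projection. I'll correct the yaw and descend.

```bash
python3 -m jog '[[1,-2,-2,20,0,0,0.057],[1,-2,-2,35,0,0,0.057],[1,-2,-2,48,0,0,0.057],[1,-2,-2,55,0,0,0.057],[1,-2,-2,60,0,0,0.057],[1,-2,-2,60,0,0,0.057],[1,-2,-2,60,0,0,0.057]]'
python3 -c "
from h import *
s=get_state();print(Ro.from_quat(s['tcp_rot']).as_matrix()[:2,0],s['contact_force'],totool(np.array([.413,.2915,.0605])+.1065*np.array([.9725,.2328,0])))"
```

```text
time: 4.3
eef_pos: [0.4557, 0.3039, 0.0607]
tcp_rot: [0.993, 0.119, 0.0, -0.0]
contact_force: [0.6, 0.5, 0.2]
opening: 0.005
finger_force: 0.0
[0.97181187 0.23575698] [0.59218291 0.48542167 0.22705318] [62.09248964  2.29425743  0.20425866]
```

```bash
python3 -m jog '[[1,8,2,0,0,0,0],[1,16,2,0,0,0,0],[1,24,2,0,0,0,0],[1,32,2,0,0,0,0],[1,40,2,0,0,0,0],[1,48,2,0,0,0,0],[1,54,2,0,0,0,0],[1,58,2,0,0,0,0],[1,60,2,0,0,0,0],[1,60,2,0,0,0,0]]'
python3 -m jog '[[1,1,0,0,0,0,0],[1,2,0,0,0,0,0],[1,3,0,0,0,0,0],[1,3,0,0,0,0,0]]'
```

```text
time: 5.3
eef_pos: [0.5145, 0.316, 0.0603]
tcp_rot: [0.993, 0.119, 0.0, -0.0]
contact_force: [-0.7, 0.0, 0.4]
opening: -0.001
finger_force: 0.0
time: 5.7
eef_pos: [0.517, 0.3166, 0.0603]
tcp_rot: [0.993, 0.119, -0.0, -0.0]
contact_force: [-0.5, -0.9, -0.2]
opening: 0.003
finger_force: 0.3
```

```bash
python3 -m jog '[[1,1,0,0,0,0,0],[1,2,0,0,0,0,0],[1,3,0,0,0,0,0],[1,3,0,0,0,0,0]]'
python3 -m jog '[[1,1,0,0,0,0,0],[1,2,0,0,0,0,0],[1,3,0,0,0,0,0],[1,3,0,0,0,0,0]]'
python3 - <<'E'
from h import *
c=cam('side'); a=c['image'][205:290,190:300]
cv2.imwrite('pics/c3.png',cv2.resize(a,None,fx=5,fy=5,interpolation=cv2.INTER_CUBIC))
h=cv2.cvtColor(c['image'],cv2.COLOR_BGR2HSV)
m=((h[...,0]<6)|(h[...,0]>174))&(h[...,1]>150)&(h[...,2]>100)
n,_,st,ce=cv2.connectedComponentsWithStats(m.astype(np.uint8))
for i in range(1,n):
    if st[i,4]>5 and 200<ce[i,1]<300: print(st[i],ce[i].round(1),onz(c,*ce[i],.054)[:2].round(4))
E
```

```text
time: 6.1
eef_pos: [0.5175, 0.3167, 0.0602]
tcp_rot: [0.993, 0.119, -0.004, 0.001]
contact_force: [-8.1, -2.9, 5.0]
opening: 0.0
finger_force: 4.3
time: 6.5
eef_pos: [0.5176, 0.3168, 0.0597]
tcp_rot: [0.993, 0.119, -0.008, 0.002]
contact_force: [-15.4, -3.4, 11.9]
opening: 0.004
finger_force: 7.9
[224 257   6   6  23] [226.3 259.9] [0.5406 0.3269]
```

View pics/c3.png

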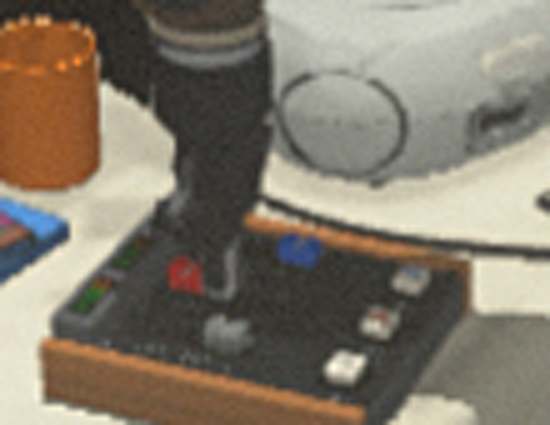

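The red cap is against its upper stop: the force rises to 15 N and the cap sits at crop (185,273), which is position (0.541, 0.327). Backing off and lifting.

```bash
python3 -m jog '[[1,-6,0,0,0,0,0],[1,-12,0,0,0,0,0],[1,-18,0,0,0,0,0],[1,-18,0,0,0,0,0],[1,-18,0,-15,0,0,0],[1,-18,0,-30,0,0,0],[1,-18,0,-30,0,0,0],[1,-18,0,-30,0,0,0]]'
python3 -c "
from h import *
print(totool([.413,.2915,.069]))"
```

```text
time: 7.35
eef_pos: [0.5064, 0.3141, 0.0919]
tcp_rot: [0.993, 0.119, 0.001, -0.0]
contact_force: [-0.0, 0.5, -0.3]
opening: 0.002
finger_force: 0.0
[-9.61739249e+01  2.35597642e-02  2.26165037e+01]
```

```bash
python3 -m jog '[[1,-40,0,0,0,0,0],[1,-80,0,0,0,0,0],[1,-96,0,0,0,0,0],[1,-96,0,0,0,0,0],[1,-96,0,12,0,0,0],[1,-96,0,20,0,0,0],[1,-96,0,20,0,0,0]]'
python3 - <<'E'
from h import *
print(get_state()['contact_force'],totool([.413,.2915,.060]))
c=cam('side'); a=c['image'][205:290,190:300]
cv2.imwrite('pics/c4.png',cv2.resize(a,None,fx=5,fy=5,interpolation=cv2.INTER_CUBIC))
E
```

```text
time: 8.05
eef_pos: [0.4119, 0.2908, 0.0684]
tcp_rot: [0.993, 0.118, -0.002, 0.0]
contact_force: [-0.0, -0.4, -0.8]
opening: -0.002
finger_force: 0.0
[-0.02370606 -0.39232143 -0.84131519] [ 1.30103409 -0.46136074  8.41202421]
```

View pics/c4.png

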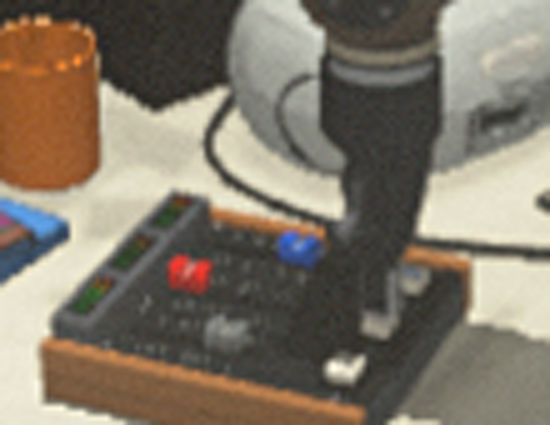

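The red cap stays up at (190,272), and the fingertips stand directly over the red key at (380,322). Pressing in small steps while watching the force.

```bash
python3 -m jog '[[1,1,0,3,0,0,0],[1,1,0,5,0,0,0],[1,1,0,7,0,0,0],[1,1,0,8,0,0,0],[1,1,0,8,0,0,0]]'
python3 -m jog '[[1,0,0,1,0,0,0],[1,0,0,2,0,0,0],[1,0,0,2,0,0,0]]'
```

```text
time: 8.6
eef_pos: [0.4135, 0.2915, 0.0627]
tcp_rot: [0.993, 0.119, 0.0, -0.0]
contact_force: [0.4, -1.1, 1.7]
opening: 0.001
finger_force: 0.9
time: 8.9
eef_pos: [0.4135, 0.2915, 0.0607]
tcp_rot: [0.993, 0.119, 0.0, -0.0]
contact_force: [-0.4, -0.6, 3.3]
opening: 0.005
finger_force: 1.6
```

```bash
python3 -m jog '[[1,0,0,1,0,0,0],[1,0,0,2,0,0,0],[1,0,0,3,0,0,0],[1,0,0,3,0,0,0]]'
```

```text
time: 9.3
eef_pos: [0.4135, 0.2916, 0.0597]
tcp_rot: [0.993, 0.119, -0.0, 0.0]
contact_force: [-4.9, -3.1, 17.0]
opening: 0.004
finger_force: 8.4
```

```bash
python3 -m jog '[[1,0,0,-8,0,0,0],[1,0,0,-30,0,0,0],[1,0,0,-80,0,0,0],[1,0,0,-130,0,0,0],[1,0,0,-180,0,0,0],[1,0,0,-185,0,0,0],[1,0,0,-185,0,0,0]]'
python3 -c "
from h import *
print(totool([.6,.1,.245]))"
```

```text
time: 10.0
eef_pos: [0.4136, 0.2918, 0.2439]
tcp_rot: [0.993, 0.119, 0.002, -0.001]
contact_force: [-0.1, -0.2, -0.6]
opening: 0.004
finger_force: 0.0
[135.9839438  230.34134256  -0.81366602]
```

```bash
python3 -m jog '[[1,136,230,0,0,0,0],[1,136,230,0,0,0,0],[1,136,230,0,0,0,0],[1,136,230,0,0,0,0],[1,136,230,0,0,0,0],[1,136,230,0,0,0,0],[1,136,230,0,0,0,0]]'
python3 - <<'E'
from h import *
print(totool([.5315,-.384,.2]))
c=cam('top'); cv2.imwrite('pics/t5.png',np.hstack([cv2.resize(c['image'][190:280,115:205],(390,390)),cv2.resize(c['image'][175:245,315:385],(390,390))]))
E
```

```text
time: 10.7
eef_pos: [0.5993, 0.098, 0.2388]
tcp_rot: [0.993, 0.117, -0.003, -0.0]
contact_force: [-0.7, 0.5, -0.4]
opening: -0.0
finger_force: 0.0
[-177.66685894  453.16389973   39.0441325 ]
```

View pics/t5.png

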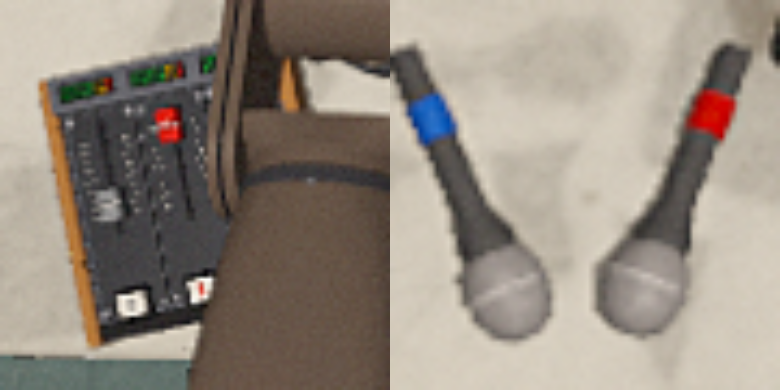

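The red cap is at the top of its track at (168,125). The red mic's head is at (642,288), which is px (360,226), the same as before. Moving over it.

```bash
python3 -m jog '[[1,-178,453,0,0,0,0],[1,-178,453,0,0,0,0],[1,-178,453,0,0,0,0],[1,-178,453,0,0,0,0],[1,-178,453,0,0,0,0],[1,-178,453,0,0,0,0],[1,-178,453,0,0,0,0],[1,-178,453,0,0,0,0],[1,-178,453,0,0,0,0],[1,-178,453,0,0,0,0],[1,-178,453,0,0,0,0],[1,-178,453,0,0,0,0]]'
python3 -c "
from h import *
print(totool([.5315,-.384,.115]))"
```

```text
time: 11.95
eef_pos: [0.5329, -0.3806, 0.241]
tcp_rot: [0.993, 0.119, -0.001, -0.001]
contact_force: [-0.1, -0.1, 0.6]
opening: -0.001
finger_force: 0.0
[ -2.07560203   3.38457046 125.98181296]
```

```bash
python3 -m jog '[[1,0,2,40,0,0,0],[1,0,2,80,0,0,0],[1,0,2,105,0,0,0],[1,0,2,120,0,0,0],[1,0,2,125,0,0,0],[1,0,2,125,0,0,0],[1,0,2,125,0,0,0],[1,0,2,125,0,0,0]]'
python3 - <<'E'
from h import *
c=cam('side'); s=get_state(); print('tip',proj(c,np.array(s['eef_pos'])-[0,0,.014]),'head',proj(c,[.5315,-.384,.0275]))
a=c['image'][150:230,290:380]
cv2.imwrite('pics/c6.png',cv2.resize(a,None,fx=6,fy=6,interpolation=cv2.INTER_CUBIC))
E
```

```text
time: 12.75
eef_pos: [0.5346, -0.3849, 0.1196]
tcp_rot: [0.993, 0.119, 0.001, 0.001]
contact_force: [0.3, -0.5, 0.3]
opening: -0.003
finger_force: 0.0
tip (np.float64(335.3171107832589), np.float64(177.65076574935182)) head (np.float64(334.68826049866783), np.float64(194.81817495569908))
```

View pics/c6.png

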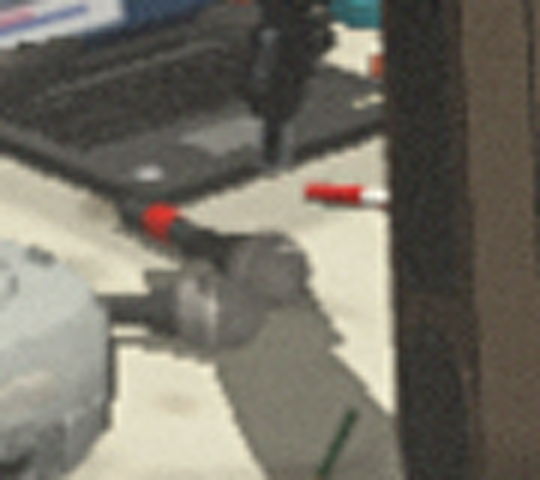

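```bash
python3 -m jog '[[1,0,0,0,0,0,0],[1,0,0,0,0,0,0],[1,0,0,0,0,0,0],[1,0,0,0,0,0,0],[1,0,0,0,0,0,0],[1,0,0,0,0,0,0],[1,0,0,0,0,0,0],[1,0,0,0,0,0,0],[1,0,0,0,0,0,0],[1,0,0,0,0,0,0],[1,0,0,0,0,0,0],[1,0,0,0,0,0,0]]' >/dev/null; python3 -m jog '[[1,0,0,0,0,0,0],[1,0,0,0,0,0,0],[1,0,0,0,0,0,0],[1,0,0,0,0,0,0],[1,0,0,0,0,0,0],[1,0,0,0,0,0,0],[1,0,0,0,0,0,0],[1,0,0,0,0,0,0],[1,0,0,0,0,0,0],[1,0,0,0,0,0,0],[1,0,0,0,0,0,0],[1,0,0,0,0,0,0]]'
```

```text
time: 15.2
eef_pos: [0.5336, -0.3842, 0.1173]
tcp_rot: [0.993, 0.119, 0.0, -0.0]
contact_force: [0.0, -0.2, -0.5]
opening: 0.001
finger_force: 0.0
```

The fingertips at (275,165) stand directly above the red mic's head at (268,267) with a clear gap, and they have held there for 2.4 s. Handing in.

```bash
python3 -c "
from h import *
print(workorder.sign_off())"
```

```text
the job is handed in; nothing more can be done
None
```

I pushed the red fader to its upper stop, then pressed its key fully down and released it, and handed in at about 15 s with the closed fingertips held about 5 cm above the red-banded mic's head; sign-off returned no verdict.

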